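# Sort specimen blanks by the drag of their faces

## Robot

A 6-joint arm with a two-finger parallel gripper is mounted at the origin on the work surface. World frame = base frame: x ahead of the robot, y to its left, z up, the work surface at z = 0. Lengths are in m, angles in rad, forces in N, time in s.
With the tool pointing down it reaches from about 0.35 to 0.775 m from the base axis. Payload 5.5 kg.
Tool frame: the origin (TCP) lies where the fingers leave the gripper's body, on its centre line; the fingertips stand 73 mm ahead of it and the grasp point (between the pads) lies 54 mm ahead of it; z points along the fingers, y is the direction in which the jaws open and shut (so a half turn about z gives the same grasp; the last joint's range is limited). The gripper opens to 85 mm and grips with 20 to 120 N. Pads are 22 mm wide; open, the fingers measure 114 mm over their backs; the gripper's body (76 mm by 85 mm) begins 54 mm behind the grasp point. The pads swing forward as they close: fully open they stand 13 mm farther back than shut.
Start: joints at [-1.304, 0.313, 0.046, 1.304, 0, 1.431], TCP at [0.228, -0.528, 0.304] pointing down, gripper open.
Joint ranges: [-2.76, 2.76], [-0.86, 1.69], [-1.03, 1.26], [-2.2, 2.34], [-1.47, 1.5], [-3.14, 3.14]. Speed limits (rad/s): [2.57, 2.57, 3.14, 3.14, 3.14, 3.14].

## Interface

Orientations are given as a unit quaternion [w, x, y, z].
In Python, from workcell import env, read_camera, job, cut_out gives the robot as it stands.
- The arm moves only by the tool servo_tool, never from a script. Its argument "deltas" is a list of rows, each an object of numbers: "dx", "dy", "dz": the shift along the world's x, y, z in mm; "rx", "ry", "rz": the turn, a rotation vector about the world's x, y, z in rad; "fingers": the closure, from -1 (fully open) to 1 (shut). A call has 1 to 8 rows; each row shifts and turns the commanded pose from where the row before left it; what a row does not reach is not made up. A row lasts 1/10 s, in which the tool goes at most 50 mm and 8.59 degrees, less where a joint would pass 70% of its speed; a pose out of reach is approached as far as the arm can. A call is refused whole if a number of a shift passes 50 or a number of a turn 0.15, either way. A call with a gripper value outside its range is refused whole. The fingers move at their own pace and stop on an object; "newtons" is the grip in N (left out, the last holds). Time passes only in rows, so rows that do not move let the fingers close. It gives the time, the measured TCP pose, the force and the opening at its end, in the units of the state.
- env.get_state(): the state, without advancing time (a new reading comes with each control period).
- read_camera(name): name is "scene" or "side" or "wrist"; returns a dict with "img" (384x512x3 uint8, red, green, blue), "intrinsics" (3x3 intrinsics, pixels), "k1" (the pictures are not rectified: a ray, as slopes to the right and down, at radius r is drawn at 1 + k1 r^2 times it, then the intrinsics apply), "extrinsics" (4x4, takes a point from camera to world coordinates); the wrist camera has in their place "hand_eye" (4x4, takes a point from camera to tool coordinates, whose origin is the TCP and whose axes are the flange's). Camera axes: x right, y down, z forward; pixel columns grow to the right and rows downward; lengths in m; the calibration is good to about 2 mm. A picture is of the moment at which its call begins: read the wrist's pose just before it. There is no depth.
- job.hand_in(): hands the job in, once; it reports no verdict.
Trained networks look in the newest picture that a camera, given by its name, has taken for a name from the list of things; names that differ only in an ending like _2 or _b are one class to them, and where a whole thing is asked for, a point or a joint stands for the part that bears it (a point fixed in the world has none). Each returns a list of dicts, best first, with "confidence" (0 to 1); they miss things now and then, are a little off and sometimes report something else, mostly with a low value. They report only what shows in the picture. A call takes as long as a camera call. They do not tell look-alikes from the thing itself.
- cut_out(target, camera): "region" (384x512 bool, what is visible of it) and "extent" ([left, top, right, bottom] in pixels, round what is visible of it).
The state is a dict: "clock": time; "joint_pos": joint angles; "qvel": joint speeds; "tau": joint torques, N m; "tcp_pos": TCP position; "orientation": TCP orientation; "wrist_force": force on the tool from outside, world axes, zero at the start; "ft_torque": the same for the moment, N m; "finger_gap": finger opening in m.
Only numpy, scipy, OpenCV 4.12 (cv2) and the standard library are available. Lean on these libraries where they do the work, as an engineer would, in place of code of your own. Each camera call takes 0.05 s, during which the arm holds its last target. There are 200 camera calls.

## Task

The three steel blanks on the ceramic plate look alike, but at least one is polished underneath and at least one is still rough: first slide each of them at least 5 cm along the plate to a new spot on it, feeling its drag, and only then sort them. Set every easy-sliding (polished) blank in the tray with the loop handles and every dragging (rough) blank in the wider tray without handles, flat on the tray floor; set them down gently without dropping them, never tip a blank over, and leave the bottle, the mouse and the objective alone.

Things in the scene. Friction and masses are not known exactly. Their poses are not given: they have to be found in the camera images.
- blank_a_center (a point): one of three steel blanks that look alike: square block 50 x 50 mm, 40 mm tall, 0.66 to 0.94 kg (each differs); starts standing on the plate, yaw within 0.35 of the plate's; this point is its centre, 20 mm above its underside; z up, x and y square to its sides. Its underside is polished or rough, unseen. Push it at most 25 mm above the plate, or it may tip
- blank_b_center (a point): one of three steel blanks that look alike: square block 50 x 50 mm, 40 mm tall, 0.66 to 0.94 kg (each differs); starts standing on the plate, yaw within 0.35 of the plate's; this point is its centre, 20 mm above its underside; z up, x and y square to its sides. Its underside is polished or rough, unseen. Push it at most 25 mm above the plate, or it may tip
- blank_c_center (a point): one of three steel blanks that look alike: square block 50 x 50 mm, 40 mm tall, 0.66 to 0.94 kg (each differs); starts standing on the plate, yaw within 0.35 of the plate's; this point is its centre, 20 mm above its underside; z up, x and y square to its sides. Its underside is polished or rough, unseen. Push it at most 25 mm above the plate, or it may tip
- plate: fixed smooth white ceramic plate, 280 mm along its x, 320 along its y, 12 mm thick; origin: centre of its underside; x roughly away from the robot. The blanks start in a row along its y, about 100 mm apart, within 80 mm of its middle in x. Pushed along it slowly, a polished blank resists with under 1 N, a rough one with 3.5 to 9 N, which mostly lasts when the push is stopped and held
- handled_tray: fixed open aluminium tray, inside 220 mm along its x and 80 mm along its y, floor 4 mm thick, rim 14 mm above the worktop, walls 3 mm; a rod loop handle lies at each end, reaching to 140 mm from the centre, 13 mm high; on one side of the plate (left or right changes), its x pointing roughly away from the robot; room for three blanks in a row. Origin: centre of its underside, on the worktop
- plain_tray: fixed open aluminium tray, inside 220 mm along its x and 110 mm along its y, floor 4 mm thick, rim 14 mm above the worktop, walls 3 mm; no handles; on one side of the plate (left or right changes), its x pointing roughly away from the robot; room for three blanks in a row. Origin: centre of its underside, on the worktop
- reagent_bottle: bystander: capped round amber bottle, 60 mm wide, 130 mm tall, beyond the plate; origin at the centre of its underside
- mouse: bystander: black computer mouse, 105 x 62 mm, 32 mm tall, beyond the plate; origin at the centre of its underside
- objective: bystander: steel microscope objective standing on end, 34 mm wide, 45 mm tall, beyond the plate; origin at the centre of its underside
Mind the look-alikes: they are no part of the job. What is shaped like the part that bears blank_c_center but orange or yellow is not meant.

How it is judged:
By the outcome, as a careful person would: the job done as asked, in the order asked, and still so for the second after the job is handed in, with the robot touching nothing.
It also fails if it takes over 72 s, if anything falls off the work surface, if the arm or the gripper's body presses on something with over 40 N, if the wrist force passes 120 N, or if a joint passes its speed limit or range.

## Working session

There is one attempt and no reset: what is moved stays moved. The work goes in short steps, Python scripts to look and compute and a tool call to move; the robot and the scene stay as the last step left them, time stands still between calls to the robot, and variables do not carry over. Pictures are saved under pics/ and viewed, about 8 in all and at most 12, crops included, and the job is handed in when it is done.

Besides the shell and the picture viewer there is one more tool, called after "Emit:" as name(argument=value, ...) on one line, values as JSON. servo_tool: Moves the arm, as the interface text tells. Its arguments: {"type":"object","properties":{"deltas":{"type":"array"},"newtons":{"type":"number"}},"required":["deltas"]}

```bash
ls; mkdir -p pics; cat > h.py <<'E'
import numpy as np,cv2
from workcell import env,read_camera,job,cut_out
def px2w(c,px,z,T=None):
    K=np.array(c["intrinsics"]);px=np.atleast_2d(np.array(px,float))
    d=np.c_[(px[:,0]-K[0,2])/K[0,0],(px[:,1]-K[1,2])/K[1,1]]
    u=d.copy()
    for _ in range(20): u=d/(1+c["k1"]*(u**2).sum(1,keepdims=True))
    T=np.array(c["extrinsics"]) if T is None else T
    r=np.c_[u,np.ones(len(u))]@T[:3,:3].T
    o=T[:3,3]; return o+r*((z-o[2])/r[:,2])[:,None]
def w2px(c,P,T=None):
    T=np.array(c["extrinsics"]) if T is None else T
    K=np.array(c["intrinsics"]);p=(np.atleast_2d(P)-T[:3,3])@T[:3,:3]
    u=p[:,:2]/p[:,2:];u=u*(1+c["k1"]*(u**2).sum(1,keepdims=True))
    return np.c_[u[:,0]*K[0,0]+K[0,2],u[:,1]*K[1,1]+K[1,2]]
def save(n,img): cv2.imwrite("pics/"+n,img[:,:,::-1])
E
python3 - <<'E'
from h import *
ims=[]
for n in("scene","side"):
    c=read_camera(n);ims.append(c["img"])
    print(n,np.round(c["extrinsics"],3).tolist())
    for t in("blank_a_center","plate","handled_tray","plain_tray","reagent_bottle","mouse","objective"):
        for d in cut_out(t,n): print(t,round(d["confidence"],2),d["extent"])
    save(n+"1.png",cv2.resize(c["img"],(768,576)))
s=env.get_state();print(s["tcp_pos"],s["orientation"],s["finger_gap"],s["clock"],s["wrist_force"])
E
```

```text
pics
scene [[-0.487, 0.672, -0.557, 1.112], [0.873, 0.362, -0.326, 0.315], [-0.018, -0.646, -0.763, 0.825], [0.0, 0.0, 0.0, 1.0]]
blank_a_center 0.73 [257.0, 183.9, 289.3, 215.5]
plate 0.9 [167.1, 159.9, 348.3, 297.1]
plain_tray 0.63 [118.5, 113.4, 209.2, 186.0]
reagent_bottle 0.7 [337.6, 305.4, 377.3, 359.5]
mouse 0.74 [73.8, 204.0, 123.5, 247.0]
objective 0.6 [206.7, 282.4, 225.7, 303.4]
side [[-0.998, -0.056, 0.036, 0.526], [-0.065, 0.689, -0.721, 0.729], [0.015, -0.722, -0.692, 0.737], [0.0, 0.0, 0.0, 1.0]]
blank_a_center 0.94 [259.7, 189.1, 283.8, 212.3]
blank_a_center 0.51 [183.8, 127.7, 221.3, 149.5]
plate 0.73 [196.7, 169.0, 305.6, 253.2]
handled_tray 0.91 [204.9, 298.4, 338.6, 353.0]
handled_tray 0.49 [194.9, 166.3, 307.8, 253.5]
handled_tray 0.22 [258.5, 188.3, 281.8, 209.4]
reagent_bottle 0.69 [146.5, 256.7, 183.1, 307.9]
mouse 0.92 [186.8, 128.9, 223.7, 147.3]
objective 0.58 [167.9, 191.3, 183.5, 209.4]
[ 0.22751367 -0.52813057  0.30396693] [1.04375461e-04 9.79384648e-01 2.02004210e-01 4.27067028e-06] 0.08539311105170734 0.8 [0.27543274 0.33008987 0.19035808]
```

View pics/scene1.png

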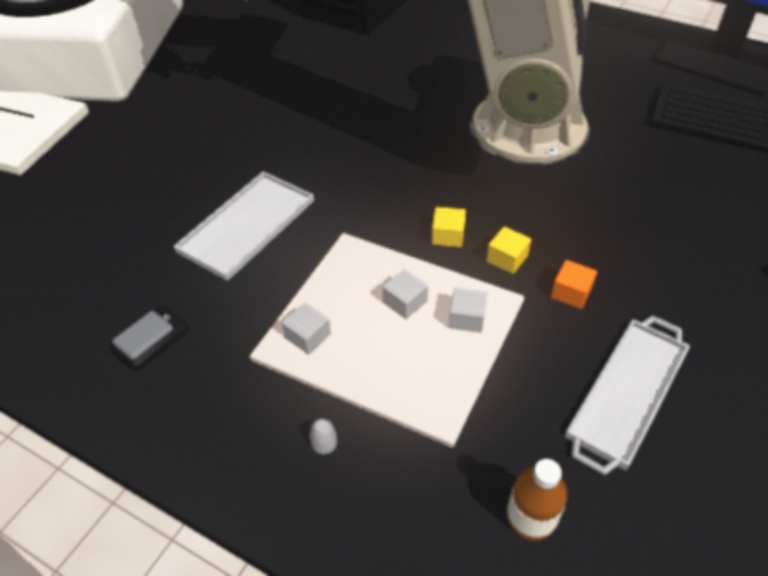

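View pics/side1.png

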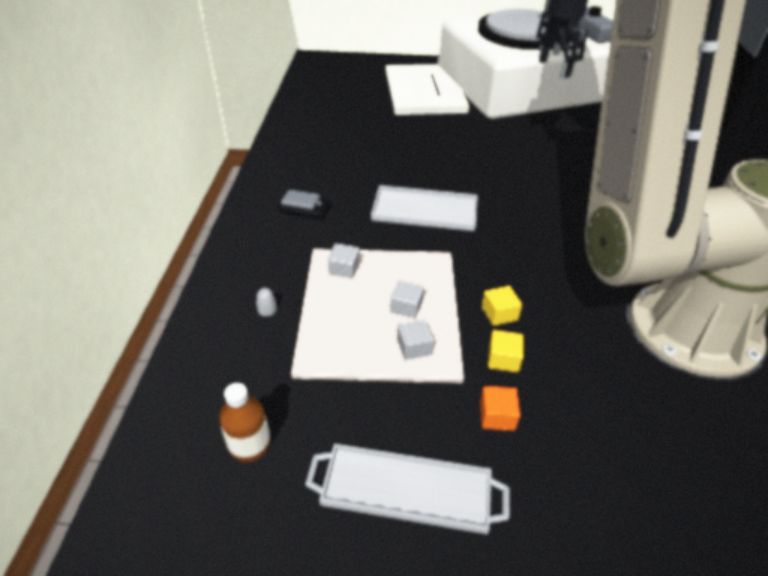

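Both views show three grey blanks on the white plate. In the scene picture (768 px) they are at about (306,328), (405,293) and (468,309). The plain tray is on the −y side at (245,225) and the handled tray on the +y side at (628,395). The yellow and orange cubes are decoys. Next I fit poses by silhouette.

```bash
cat > fit.py <<'E'
from h import *
from scipy.optimize import minimize
def quad(x,y,yaw,a,b):
    c,s=np.cos(yaw),np.sin(yaw)
    q=np.array([[a,b],[-a,b],[-a,-b],[a,-b]])/2
    return q@np.array([[c,s],[-s,c]])+[x,y]
def box(x,y,yaw,a,b,z0,z1):
    q=quad(x,y,yaw,a,b);return np.r_[np.c_[q,np.full(4,z0)],np.c_[q,np.full(4,z1)]]
def mask(c,P):
    S=4;m=np.zeros((384*S,512*S),np.uint8)
    h=cv2.convexHull(np.round((w2px(c,P)*S+S/2)).astype(np.int32));cv2.fillConvexPoly(m,h,255)
    return cv2.resize(m,(512,384),interpolation=cv2.INTER_AREA)/255.
def fit(pairs,p0,dims):
    def cost(p):
        return sum(np.abs(mask(c,box(p[0],p[1],p[2],*dims))-M).sum()/max(M.sum(),1) for c,M in pairs)
    best=None
    for dy in(-.2,0,.2):
        s=np.array(p0)+[0,0,dy]
        r=minimize(cost,s,method="Nelder-Mead",options=dict(initial_simplex=np.array([s,s+[.012,0,0],s+[0,.012,0],s+[0,0,.15]]),xatol=2e-4,fatol=1e-4,maxiter=150))
        if best is None or r.fun<best.fun: best=r
    return best.x,best.fun
def comps(m,lo=60):
    n,l,st,ce=cv2.connectedComponentsWithStats(m.astype(np.uint8))
    return [(l==i,st[i],ce[i]) for i in range(1,n) if st[i,4]>lo]
def blanks(c,plate):
    hsv=cv2.cvtColor(c["img"],cv2.COLOR_RGB2HSV).astype(int)
    pm=mask(c,box(plate[0],plate[1],plate[2],.27,.31,.012,.05))>.5
    g=(hsv[...,2]<205)&(hsv[...,2]>70)&(hsv[...,1]<40)&pm   # grey against white plate
    g=cv2.morphologyEx(g.astype(np.uint8),cv2.MORPH_OPEN,np.ones((3,3)))
    return g
E
python3 - <<'E'
from fit import *
C={n:read_camera(n) for n in("scene","side")}
sc={n:1/1.5 for n in C}
plate_px={"scene":[(344,235),(523,298),(453,445),(251,356)],"side":[(313,250),(452,253),(462,381),(293,377)]}
tray={"plain":{"scene":[(264,174),(313,197),(228,276),(177,246)],"side":[(377,187),(478,194),(474,229),(372,219)]},
"handled":{"scene":[(634,321),(688,346),(627,466),(569,436)],"side":[(335,446),(491,468),(489,530),(321,505)]}}
for n in C:
    p=px2w(C[n],np.array(plate_px[n])/1.5,.012)[:,:2];print("plate",n,p.round(3).tolist(),p.mean(0).round(3))
    for t in tray:
        p=px2w(C[n],np.array(tray[t][n])/1.5,.014)[:,:2];print(t,n,p.round(3).tolist(),p.mean(0).round(3))
for n in C:
    img=C[n]["img"]; r=(np.array([[251,356],[523,298]]) if 0 else 0)
    for (u,v) in ([(306,315),(310,342),(405,284),(468,299),(360,380)] if n=="scene" else [(345,253),(342,270),(407,291),(416,332),(350,340)]):
        print(n,(u,v),img[int(v/1.5),int(u/1.5)])
E
```

```text
plate scene [[0.443, -0.154], [0.43, 0.16], [0.706, 0.173], [0.717, -0.144]] [0.574 0.008]
plain scene [[0.38, -0.363], [0.39, -0.25], [0.61, -0.268], [0.598, -0.384]] [ 0.495 -0.316]
handled scene [[0.395, 0.321], [0.403, 0.403], [0.628, 0.38], [0.623, 0.301]] [0.512 0.351]
plate side [[0.714, -0.143], [0.432, -0.157], [0.424, 0.166], [0.696, 0.178]] [0.567 0.011]
plain side [[0.601, -0.382], [0.368, -0.373], [0.384, -0.239], [0.603, -0.256]] [ 0.489 -0.312]
handled side [[0.613, 0.299], [0.389, 0.317], [0.398, 0.406], [0.62, 0.388]] [0.505 0.353]
scene (306, 315) [204 200 201]
scene (310, 342) [162 159 158]
scene (405, 284) [209 203 203]
scene (468, 299) [211 207 205]
scene (360, 380) [244 235 226]
side (345, 253) [212 214 218]
side (342, 270) [178 181 184]
side (407, 291) [210 215 217]
side (416, 332) [211 215 219]
side (350, 340) [247 243 238]
```

```bash
cat >> fit.py <<'E'
PL=(.571,.010,.042)
def getblanks(C,p0s):
    G={}
    for n,c in C.items():
        b=c["img"].astype(int)
        # blanks: bluish-grey, plate: warm white
        warm=b[...,0]-b[...,2]; v=b.max(2)
        pm=mask(c,box(*PL,.275,.315,.012,.05))>.5
        g=(v<(228 if n=="scene" else 231))&(v>100)&(np.abs(warm)<14)&pm
        G[n]=cv2.morphologyEx(g.astype(np.uint8),cv2.MORPH_OPEN,np.ones((3,3)))
    out=[]
    for p in p0s:
        pairs=[]
        for n,c in C.items():
            near=mask(c,box(p[0],p[1],PL[2],.085,.085,.012,.052))>.1
            cs=comps((G[n]>0)&near)
            if cs: pairs.append((c,max(cs,key=lambda t:t[1][4])[0].astype(float)))
        for pr in ([pairs]+[[q] for q in pairs]):
            x,f=fit(pr,p,(.05,.05,.012,.052)); out.append((x,f)); print(x.round(4),round(f,3),int(pr[0][1].sum()))
    return out,G
E
python3 - <<'E'
from fit import *
C={n:read_camera(n) for n in("scene","side")}
c=C["scene"]
p0=[(*px2w(c,np.array(q)/1.5,.032)[0,:2],.04) for q in((306,328),(405,293),(468,309))]
print(np.round(p0,3))
out,G=getblanks(C,p0)
vis=[]
for n in C:
    im=cv2.resize(C[n]["img"],(1536,1152),interpolation=cv2.INTER_CUBIC)
    for x,f in out[::3]:
        P=box(*x,.05,.05,.012,.052);q=np.int32(w2px(C[n],P)*3+1)
        cv2.polylines(im,[q[4:]],True,(255,0,0),1);cv2.polylines(im,[q[:4]],True,(0,160,0),1)
    for t,col in((PL+(.28,.32,.012),(0,0,255)),((.493,-.314,-.09,.226,.116,.014),(255,0,255)),((.509,.352,-.09,.226,.086,.014),(255,0,255))):
        q=np.int32(w2px(C[n],box(*t[:5],0,t[5]))*3+1);cv2.polylines(im,[q[4:]],True,col,1)
    vis.append(im)
save("fit.png",np.hstack([cv2.resize(vis[0][300:960,300:1420],(400,300)) ,cv2.resize(vis[1][330:1100,520:1050],(400,300))])) if 0 else None
save("fit_s.png",cv2.resize(vis[0][320:960,330:1410],(800,474)))
E
```

```text
[[ 0.649 -0.092  0.04 ]
 [ 0.522  0.003  0.04 ]
 [ 0.505  0.1    0.04 ]]
[ 0.6465 -0.0943 -0.171 ] 0.185 695
[ 0.6477 -0.0929 -0.2624] 0.126 695
[ 0.6465 -0.0943 -0.1784] 0.054 438
[ 0.5203  0.0032 -0.2337] 0.244 625
[ 0.5212  0.0021 -0.1396] 0.163 625
[ 0.5202  0.0039 -0.2451] 0.071 454
[0.504  0.0989 0.327 ] 0.198 599
[0.5043 0.0985 0.3271] 0.124 599
[0.5038 0.0992 0.3532] 0.072 559
```

View pics/fit_s.png

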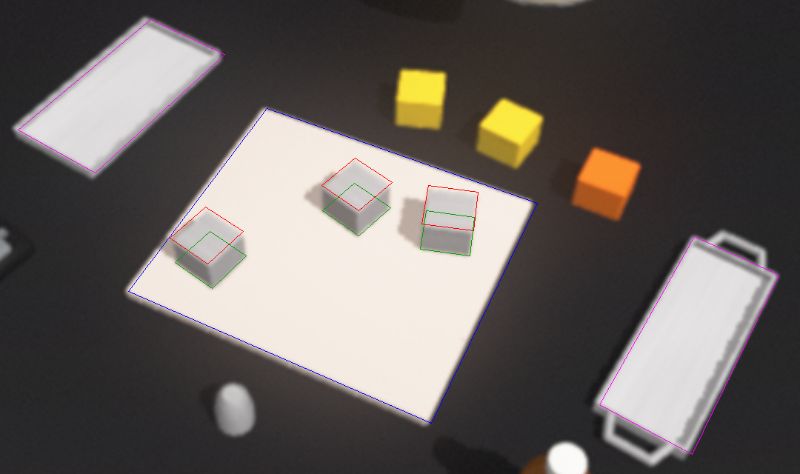

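Emit:
servo_tool(deltas=[{"dx":27,"dy":26,"rz":0.062,"fingers":-1},{"dx":27,"dy":26,"rz":0.062},{"dx":27,"dy":26,"rz":0.062},{"dx":27,"dy":26,"rz":0.062},{"dx":27,"dy":26,"rz":0.062},{"dx":27,"dy":26,"rz":0.062},{"dx":27,"dy":26,"rz":0.062},{"dx":27,"dy":26,"rz":0.062}])

```text
invalid input at $.deltas[0]: expected keys dx, dy, dz, rx, ry, rz, fingers
```

Emit:
servo_tool(deltas=[{"dx":25,"dy":28,"rz":0.062},{"dx":25,"dy":28,"rz":0.062},{"dx":25,"dy":28,"rz":0.062},{"dx":25,"dy":28,"rz":0.062},{"dx":25,"dy":28,"rz":0.062},{"dx":25,"dy":28,"rz":0.062},{"dx":25,"dy":28,"rz":0.062},{"dx":25,"dy":28,"rz":0.062}])

```text
invalid input at $.deltas[0]: expected keys dx, dy, dz, rx, ry, rz, fingers
```

```bash
cat >> h.py <<'E'
def st():
    s=env.get_state();from scipy.spatial.transform import Rotation as R
    q=np.array(s["orientation"]);M=R.from_quat(q[[1,2,3,0]]).as_matrix();x=M[:,0]
    print("t",round(s["clock"],2),"tcp",np.round(s["tcp_pos"],4),"phi",round(np.arctan2(x[1],x[0]),4),"zax",np.round(M[:,2],3),"F",np.round(s["wrist_force"],2),"M",np.round(s["ft_torque"],2),"gap",round(s["finger_gap"],4),"q",np.round(s["joint_pos"],2))
    return s,M
E
python3 - <<'E'
from fit import *
s,M=st()
c=read_camera("wrist")
T=np.eye(4);T[:3,:3]=M;T[:3,3]=s["tcp_pos"];T=T@np.array(c["hand_eye"]);c["extrinsics"]=T
im=cv2.resize(c["img"],(768,576))
for x in((.6465,-.0943,-.175),(.5205,.0032,-.2),(.504,.0989,.33)):
    q=np.int32(w2px(c,box(*x,.05,.05,.012,.052))*1.5);cv2.polylines(im,[q[4:]],True,(255,0,0),1);cv2.polylines(im,[q[:4]],True,(0,160,0),1)
save("w1.png",im)
cs=read_camera("scene");print(px2w(cs,np.array([[535,525]])/1.5,0),px2w(cs,np.array([[325,448]])/1.5,0))
E
```

```text
t 1.0 tcp [ 0.2275 -0.5281  0.3039] phi 0.4068 zax [ 0. -0. -1.] F [-0.09 -0.16  0.78] M [ 0.04 -0.02  0.01] gap 0.0853 q [-1.3   0.31  0.05  1.3   0.    1.43]
[[0.74934021 0.30500257 0.        ]] [[0.78475746 0.02393604 0.        ]]
```

View pics/w1.png

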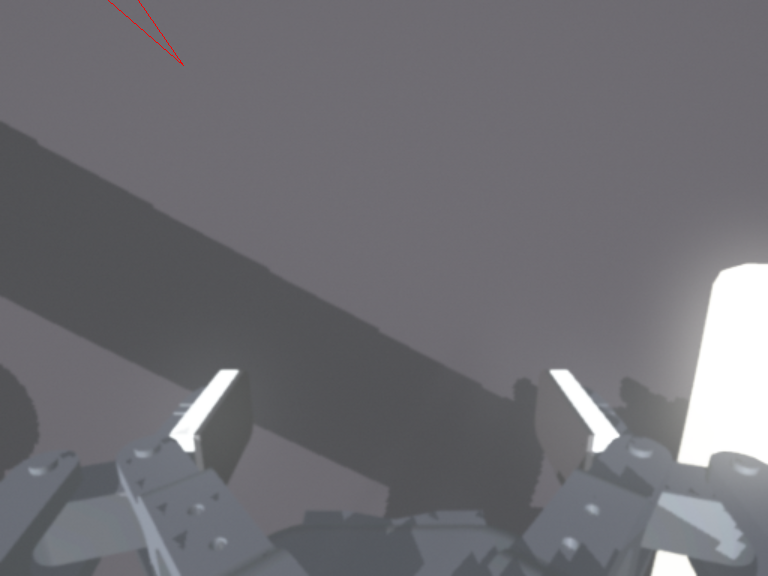

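The move calls were refused because every row needs all seven keys, so this picture is from the start pose. It shows only the open fingers at (215,420) and (580,420) over bare table.

Emit:
servo_tool(deltas=[{"dx":27,"dy":26,"dz":0,"rx":0,"ry":0,"rz":0.062,"fingers":-1},{"dx":27,"dy":26,"dz":0,"rx":0,"ry":0,"rz":0.062,"fingers":-1},{"dx":27,"dy":26,"dz":0,"rx":0,"ry":0,"rz":0.062,"fingers":-1},{"dx":27,"dy":26,"dz":0,"rx":0,"ry":0,"rz":0.062,"fingers":-1},{"dx":27,"dy":26,"dz":0,"rx":0,"ry":0,"rz":0.062,"fingers":-1},{"dx":27,"dy":26,"dz":0,"rx":0,"ry":0,"rz":0.062,"fingers":-1},{"dx":27,"dy":26,"dz":0,"rx":0,"ry":0,"rz":0.062,"fingers":-1},{"dx":27,"dy":26,"dz":0,"rx":0,"ry":0,"rz":0.062,"fingers":-1}])

```text
clock: 1.9
tcp_pos: [0.4445, -0.3189, 0.3041]
orientation: [0.0, 0.899, 0.437, 0.0]
wrist_force: [0.4, -0.5, 0.3]
finger_gap: 0.0853
```

Emit:
servo_tool(deltas=[{"dx":25,"dy":28,"dz":0,"rx":0,"ry":0,"rz":0.062,"fingers":-1},{"dx":25,"dy":28,"dz":0,"rx":0,"ry":0,"rz":0.062,"fingers":-1},{"dx":25,"dy":28,"dz":0,"rx":0,"ry":0,"rz":0.062,"fingers":-1},{"dx":25,"dy":28,"dz":0,"rx":0,"ry":0,"rz":0.062,"fingers":-1},{"dx":25,"dy":28,"dz":0,"rx":0,"ry":0,"rz":0.062,"fingers":-1},{"dx":25,"dy":28,"dz":0,"rx":0,"ry":0,"rz":0.062,"fingers":-1},{"dx":25,"dy":28,"dz":0,"rx":0,"ry":0,"rz":0.062,"fingers":-1},{"dx":25,"dy":28,"dz":0,"rx":0,"ry":0,"rz":0.062,"fingers":-1}])

```text
clock: 2.7
tcp_pos: [0.6444, -0.0948, 0.3039]
orientation: [0.0, 0.764, 0.645, 0.0]
wrist_force: [0.2, -0.4, 0.7]
finger_gap: 0.0853
```

```bash
cat > w.py <<'E'
from fit import *
def wrist(name,boxes):
    s,M=st()
    c=read_camera("wrist")
    T=np.eye(4);T[:3,:3]=M;T[:3,3]=s["tcp_pos"];c["extrinsics"]=T@np.array(c["hand_eye"])
    im=cv2.resize(c["img"],(768,576))
    for x in boxes:
        q=np.int32(w2px(c,box(*x[:3],.05,.05,*(x[3:] or (.012,.052))))*1.5)
        cv2.polylines(im,[q[4:]],True,(255,0,0),1);cv2.polylines(im,[q[:4]],True,(0,160,0),1)
    save(name,im);return c
E
python3 - <<'E'
from w import *
wrist("w2.png",((.6465,-.0943,-.175),(.5205,.0032,-.2),(.504,.0989,.33)))
E
```

```text
t 2.7 tcp [ 0.6444 -0.0948  0.3039] phi 1.4014 zax [ 0. -0. -1.] F [ 0.19 -0.38  0.69] M [-0.09 -0.04 -0.  ] gap 0.0853 q [-0.27  0.47  0.27  1.38 -0.    1.47]
```

View pics/w2.png

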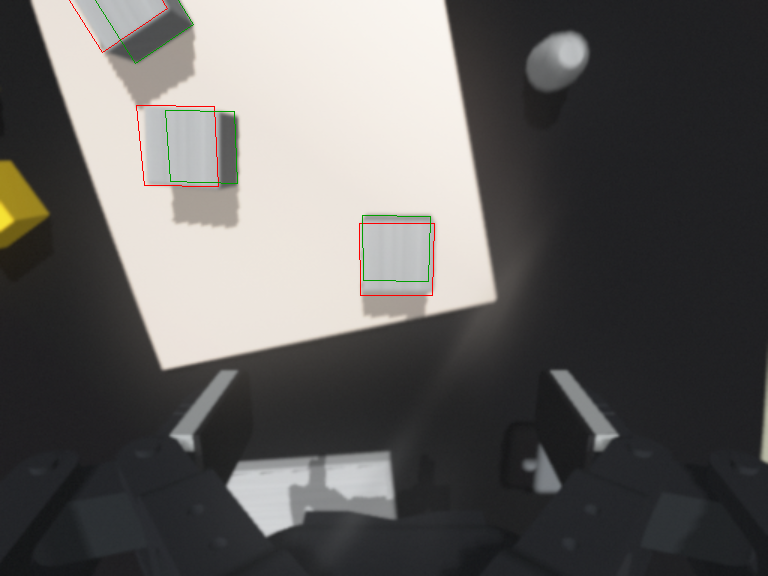

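The wrist view confirms the estimates: blank 1 is at (397,255), matching to about 2 mm. Now I descend around it with the jaws open.

Emit:
servo_tool(deltas=[{"dx":2,"dy":0,"dz":-40,"rx":0,"ry":0,"rz":0,"fingers":-1},{"dx":0,"dy":0,"dz":-40,"rx":0,"ry":0,"rz":0,"fingers":-1},{"dx":0,"dy":0,"dz":-40,"rx":0,"ry":0,"rz":0,"fingers":-1},{"dx":0,"dy":0,"dz":-40,"rx":0,"ry":0,"rz":0,"fingers":-1},{"dx":0,"dy":0,"dz":-40,"rx":0,"ry":0,"rz":0,"fingers":-1},{"dx":0,"dy":0,"dz":-17,"rx":0,"ry":0,"rz":0,"fingers":-1},{"dx":0,"dy":0,"dz":-9,"rx":0,"ry":0,"rz":0,"fingers":-1},{"dx":0,"dy":0,"dz":0,"rx":0,"ry":0,"rz":0,"fingers":-1}])

```text
clock: 3.55
tcp_pos: [0.6448, -0.0961, 0.0767]
orientation: [-0.001, 0.765, 0.644, -0.001]
wrist_force: [-1.0, 0.3, -0.4]
finger_gap: 0.0855
```

Emit:
servo_tool(deltas=[{"dx":-4.9,"dy":0.9,"dz":0,"rx":0,"ry":0,"rz":0,"fingers":-1},{"dx":-4.9,"dy":0.9,"dz":0,"rx":0,"ry":0,"rz":0,"fingers":-1},{"dx":0,"dy":0,"dz":0,"rx":0,"ry":0,"rz":0,"fingers":-1}])

```text
clock: 3.85
tcp_pos: [0.6356, -0.0943, 0.0794]
orientation: [0.001, 0.765, 0.644, 0.0]
wrist_force: [-0.2, 0.6, 0.1]
finger_gap: 0.0853
```

Emit:
servo_tool(deltas=[{"dx":-4,"dy":0.7,"dz":0,"rx":0,"ry":0,"rz":0,"fingers":-1},{"dx":-4,"dy":0.7,"dz":0,"rx":0,"ry":0,"rz":0,"fingers":-1},{"dx":-4,"dy":0.7,"dz":0,"rx":0,"ry":0,"rz":0,"fingers":-1},{"dx":-4,"dy":0.7,"dz":0,"rx":0,"ry":0,"rz":0,"fingers":-1},{"dx":-4,"dy":0.7,"dz":0,"rx":0,"ry":0,"rz":0,"fingers":-1},{"dx":-4,"dy":0.7,"dz":0,"rx":0,"ry":0,"rz":0,"fingers":-1},{"dx":-4,"dy":0.7,"dz":0,"rx":0,"ry":0,"rz":0,"fingers":-1},{"dx":-4,"dy":0.7,"dz":0,"rx":0,"ry":0,"rz":0,"fingers":-1}])

```text
clock: 4.65
tcp_pos: [0.6054, -0.0892, 0.0788]
orientation: [0.002, 0.765, 0.644, 0.001]
wrist_force: [5.0, -0.9, -1.1]
finger_gap: 0.0852
```

Emit:
servo_tool(deltas=[{"dx":-4,"dy":0.7,"dz":0,"rx":0,"ry":0,"rz":0,"fingers":-1},{"dx":-4,"dy":0.7,"dz":0,"rx":0,"ry":0,"rz":0,"fingers":-1}])

```text
clock: 4.85
tcp_pos: [0.5974, -0.0878, 0.0788]
orientation: [0.002, 0.765, 0.644, 0.001]
wrist_force: [5.9, -0.8, -1.6]
finger_gap: 0.0855
```

Emit:
servo_tool(deltas=[{"dx":-4,"dy":0.7,"dz":0,"rx":0,"ry":0,"rz":0,"fingers":-1},{"dx":-4,"dy":0.7,"dz":0,"rx":0,"ry":0,"rz":0,"fingers":-1},{"dx":-4,"dy":0.7,"dz":0,"rx":0,"ry":0,"rz":0,"fingers":-1},{"dx":-4,"dy":0.7,"dz":0,"rx":0,"ry":0,"rz":0,"fingers":-1},{"dx":-4,"dy":0.7,"dz":0,"rx":0,"ry":0,"rz":0,"fingers":-1},{"dx":-4,"dy":0.7,"dz":0,"rx":0,"ry":0,"rz":0,"fingers":-1},{"dx":-4,"dy":0.7,"dz":0,"rx":0,"ry":0,"rz":0,"fingers":-1},{"dx":-4,"dy":0.7,"dz":0,"rx":0,"ry":0,"rz":0,"fingers":-1}])

```text
clock: 5.65
tcp_pos: [0.5655, -0.0822, 0.0788]
orientation: [0.002, 0.765, 0.644, 0.001]
wrist_force: [4.6, -0.6, -0.4]
finger_gap: 0.0854
```

Emit:
servo_tool(deltas=[{"dx":0,"dy":0,"dz":0,"rx":0,"ry":0,"rz":0,"fingers":-1},{"dx":0,"dy":0,"dz":0,"rx":0,"ry":0,"rz":0,"fingers":-1},{"dx":0,"dy":0,"dz":0,"rx":0,"ry":0,"rz":0,"fingers":-1}])

```text
clock: 5.95
tcp_pos: [0.5647, -0.0821, 0.0787]
orientation: [0.001, 0.765, 0.644, 0.001]
wrist_force: [4.0, -1.4, 3.0]
finger_gap: 0.0856
```

```bash
python3 -c "
from h import *
st()"
```

```text
t 5.95 tcp [ 0.5647 -0.0821  0.0787] phi 1.3987 zax [ 0.002 -0.001 -1.   ] F [ 4.05 -1.4   2.95] M [-0.23 -0.82 -0.02] gap 0.0856 q [-0.28  0.47 -0.31  0.79 -0.    1.46]
```

Emit:
servo_tool(deltas=[{"dx":14.8,"dy":-2.6,"dz":0,"rx":0,"ry":0,"rz":0,"fingers":-1},{"dx":0,"dy":0,"dz":45,"rx":0,"ry":0,"rz":0,"fingers":-1},{"dx":0,"dy":0,"dz":45,"rx":0,"ry":0,"rz":0,"fingers":-1},{"dx":-20,"dy":29,"dz":0,"rx":0,"ry":0,"rz":-0.028,"fingers":-1},{"dx":-20,"dy":29,"dz":0,"rx":0,"ry":0,"rz":0,"fingers":-1},{"dx":-19,"dy":29,"dz":0,"rx":0,"ry":0,"rz":0,"fingers":-1},{"dx":0,"dy":0,"dz":0,"rx":0,"ry":0,"rz":0,"fingers":-1}])

```text
clock: 6.65
tcp_pos: [0.5148, 0.0058, 0.1669]
orientation: [-0.003, 0.773, 0.634, -0.002]
wrist_force: [0.6, -0.2, -0.9]
finger_gap: 0.085
```

Emit:
servo_tool(deltas=[{"dx":2,"dy":-2,"dz":0,"rx":0,"ry":0,"rz":0,"fingers":-1},{"dx":0,"dy":0,"dz":0,"rx":0,"ry":0,"rz":0,"fingers":-1}])

```text
clock: 6.85
tcp_pos: [0.522, 0.0, 0.1678]
orientation: [0.0, 0.774, 0.633, -0.0]
wrist_force: [0.4, 0.2, -0.0]
finger_gap: 0.0851
```

Emit:
servo_tool(deltas=[{"dx":0,"dy":3,"dz":-40,"rx":0,"ry":0,"rz":0,"fingers":-1},{"dx":0,"dy":0,"dz":-40,"rx":0,"ry":0,"rz":0,"fingers":-1},{"dx":0,"dy":0,"dz":-9,"rx":0,"ry":0,"rz":0,"fingers":-1},{"dx":0,"dy":0,"dz":0,"rx":0,"ry":0,"rz":0,"fingers":-1},{"dx":5,"dy":-1,"dz":0,"rx":0,"ry":0,"rz":0,"fingers":-1},{"dx":5,"dy":-1,"dz":0,"rx":0,"ry":0,"rz":0,"fingers":-1},{"dx":0,"dy":0,"dz":0,"rx":0,"ry":0,"rz":0,"fingers":-1}])

```text
clock: 7.55
tcp_pos: [0.534, 0.0011, 0.0808]
orientation: [0.002, 0.774, 0.633, 0.002]
wrist_force: [0.2, -0.9, 0.5]
finger_gap: 0.0852
```

Emit:
servo_tool(deltas=[{"dx":4,"dy":-0.8,"dz":0,"rx":0,"ry":0,"rz":0,"fingers":-1},{"dx":4,"dy":-0.8,"dz":0,"rx":0,"ry":0,"rz":0,"fingers":-1},{"dx":4,"dy":-0.8,"dz":0,"rx":0,"ry":0,"rz":0,"fingers":-1},{"dx":4,"dy":-0.8,"dz":0,"rx":0,"ry":0,"rz":0,"fingers":-1},{"dx":4,"dy":-0.8,"dz":0,"rx":0,"ry":0,"rz":0,"fingers":-1},{"dx":4,"dy":-0.8,"dz":0,"rx":0,"ry":0,"rz":0,"fingers":-1},{"dx":4,"dy":-0.8,"dz":0,"rx":0,"ry":0,"rz":0,"fingers":-1},{"dx":4,"dy":-0.8,"dz":0,"rx":0,"ry":0,"rz":0,"fingers":-1}])

```text
clock: 8.35
tcp_pos: [0.5638, -0.0048, 0.0789]
orientation: [0.0, 0.774, 0.633, -0.0]
wrist_force: [-2.2, -0.1, 0.3]
finger_gap: 0.0857
```

Emit:
servo_tool(deltas=[{"dx":4,"dy":-0.8,"dz":0,"rx":0,"ry":0,"rz":0,"fingers":-1},{"dx":4,"dy":-0.8,"dz":0,"rx":0,"ry":0,"rz":0,"fingers":-1},{"dx":4,"dy":-0.8,"dz":0,"rx":0,"ry":0,"rz":0,"fingers":-1},{"dx":4,"dy":-0.8,"dz":0,"rx":0,"ry":0,"rz":0,"fingers":-1},{"dx":4,"dy":-0.8,"dz":0,"rx":0,"ry":0,"rz":0,"fingers":-1}])

```text
clock: 8.85
tcp_pos: [0.5838, -0.0088, 0.0789]
orientation: [0.0, 0.774, 0.633, 0.0]
wrist_force: [-1.0, -0.0, 0.1]
finger_gap: 0.0851
```

Emit:
servo_tool(deltas=[{"dx":4,"dy":-0.8,"dz":0,"rx":0,"ry":0,"rz":0,"fingers":-1},{"dx":4,"dy":-0.8,"dz":0,"rx":0,"ry":0,"rz":0,"fingers":-1},{"dx":4,"dy":-0.8,"dz":0,"rx":0,"ry":0,"rz":0,"fingers":-1},{"dx":4,"dy":-0.8,"dz":0,"rx":0,"ry":0,"rz":0,"fingers":-1},{"dx":4,"dy":-0.8,"dz":0,"rx":0,"ry":0,"rz":0,"fingers":-1}])

```text
clock: 9.35
tcp_pos: [0.6038, -0.0128, 0.0789]
orientation: [0.0, 0.774, 0.633, 0.0]
wrist_force: [-2.0, -0.3, -0.1]
finger_gap: 0.0854
```

Emit:
servo_tool(deltas=[{"dx":0,"dy":0,"dz":0,"rx":0,"ry":0,"rz":0,"fingers":-1},{"dx":0,"dy":0,"dz":0,"rx":0,"ry":0,"rz":0,"fingers":-1},{"dx":0,"dy":0,"dz":0,"rx":0,"ry":0,"rz":0,"fingers":-1}])

```text
clock: 9.65
tcp_pos: [0.6036, -0.0127, 0.079]
orientation: [0.0, 0.774, 0.633, 0.0]
wrist_force: [-0.2, 0.1, 0.6]
finger_gap: 0.0853
```

Blank 2 read about 2 N while moving and about 0 N held, so it is polished. Blank 1 held at 4 N, so it is rough. On to blank 3.

Emit:
servo_tool(deltas=[{"dx":-14.7,"dy":3,"dz":0,"rx":0,"ry":0,"rz":0,"fingers":-1},{"dx":0,"dy":0,"dz":45,"rx":0,"ry":0,"rz":0,"fingers":-1},{"dx":0,"dy":0,"dz":45,"rx":0,"ry":0,"rz":0,"fingers":-1},{"dx":-21,"dy":27,"dz":0,"rx":0,"ry":0,"rz":0.132,"fingers":-1},{"dx":-21,"dy":27,"dz":0,"rx":0,"ry":0,"rz":0.132,"fingers":-1},{"dx":-21,"dy":27,"dz":0,"rx":0,"ry":0,"rz":0.132,"fingers":-1},{"dx":-21,"dy":27,"dz":0,"rx":0,"ry":0,"rz":0.132,"fingers":-1},{"dx":0,"dy":0,"dz":0,"rx":0,"ry":0,"rz":0,"fingers":-1}])

```text
clock: 10.45
tcp_pos: [0.5016, 0.1008, 0.1689]
orientation: [-0.001, 0.58, 0.815, -0.0]
wrist_force: [1.0, -0.9, 0.3]
finger_gap: 0.0855
```

Emit:
servo_tool(deltas=[{"dx":0,"dy":0,"dz":0,"rx":0,"ry":0,"rz":0,"fingers":-1}])

```text
clock: 10.55
tcp_pos: [0.5047, 0.0988, 0.1693]
orientation: [0.001, 0.582, 0.813, 0.0]
wrist_force: [0.0, -0.3, -0.6]
finger_gap: 0.0857
```

Emit:
servo_tool(deltas=[{"dx":0,"dy":0,"dz":-40,"rx":0,"ry":0,"rz":0,"fingers":-1},{"dx":0,"dy":0,"dz":-40,"rx":0,"ry":0,"rz":0,"fingers":-1},{"dx":0,"dy":0,"dz":-10,"rx":0,"ry":0,"rz":0,"fingers":-1},{"dx":0,"dy":0,"dz":0,"rx":0,"ry":0,"rz":0,"fingers":-1},{"dx":4.7,"dy":1.6,"dz":0,"rx":0,"ry":0,"rz":0,"fingers":-1},{"dx":4.7,"dy":1.6,"dz":0,"rx":0,"ry":0,"rz":0,"fingers":-1},{"dx":0,"dy":0,"dz":0,"rx":0,"ry":0,"rz":0,"fingers":-1}])

```text
clock: 11.25
tcp_pos: [0.5167, 0.1016, 0.0807]
orientation: [0.002, 0.582, 0.813, 0.001]
wrist_force: [-0.4, 0.4, -0.3]
finger_gap: 0.0856
```

Emit:
servo_tool(deltas=[{"dx":3.8,"dy":1.3,"dz":0,"rx":0,"ry":0,"rz":0,"fingers":-1},{"dx":3.8,"dy":1.3,"dz":0,"rx":0,"ry":0,"rz":0,"fingers":-1},{"dx":3.8,"dy":1.3,"dz":0,"rx":0,"ry":0,"rz":0,"fingers":-1},{"dx":3.8,"dy":1.3,"dz":0,"rx":0,"ry":0,"rz":0,"fingers":-1},{"dx":3.8,"dy":1.3,"dz":0,"rx":0,"ry":0,"rz":0,"fingers":-1},{"dx":3.8,"dy":1.3,"dz":0,"rx":0,"ry":0,"rz":0,"fingers":-1},{"dx":3.8,"dy":1.3,"dz":0,"rx":0,"ry":0,"rz":0,"fingers":-1},{"dx":3.8,"dy":1.3,"dz":0,"rx":0,"ry":0,"rz":0,"fingers":-1}])

```text
clock: 12.05
tcp_pos: [0.5449, 0.112, 0.0788]
orientation: [-0.0, 0.582, 0.813, -0.0]
wrist_force: [-1.4, -0.4, 0.2]
finger_gap: 0.0858
```

Emit:
servo_tool(deltas=[{"dx":3.8,"dy":1.3,"dz":0,"rx":0,"ry":0,"rz":0,"fingers":-1},{"dx":3.8,"dy":1.3,"dz":0,"rx":0,"ry":0,"rz":0,"fingers":-1},{"dx":3.8,"dy":1.3,"dz":0,"rx":0,"ry":0,"rz":0,"fingers":-1},{"dx":3.8,"dy":1.3,"dz":0,"rx":0,"ry":0,"rz":0,"fingers":-1},{"dx":3.8,"dy":1.3,"dz":0,"rx":0,"ry":0,"rz":0,"fingers":-1}])

```text
clock: 12.55
tcp_pos: [0.5639, 0.1185, 0.0788]
orientation: [-0.0, 0.582, 0.813, -0.0]
wrist_force: [-1.3, -0.1, 0.7]
finger_gap: 0.0854
```

Emit:
servo_tool(deltas=[{"dx":3.8,"dy":1.3,"dz":0,"rx":0,"ry":0,"rz":0,"fingers":-1},{"dx":3.8,"dy":1.3,"dz":0,"rx":0,"ry":0,"rz":0,"fingers":-1},{"dx":3.8,"dy":1.3,"dz":0,"rx":0,"ry":0,"rz":0,"fingers":-1},{"dx":3.8,"dy":1.3,"dz":0,"rx":0,"ry":0,"rz":0,"fingers":-1},{"dx":3.8,"dy":1.3,"dz":0,"rx":0,"ry":0,"rz":0,"fingers":-1}])

```text
clock: 13.05
tcp_pos: [0.5829, 0.125, 0.0789]
orientation: [-0.0, 0.582, 0.813, 0.0]
wrist_force: [-1.2, -0.9, -1.4]
finger_gap: 0.0853
```

Emit:
servo_tool(deltas=[{"dx":0,"dy":0,"dz":0,"rx":0,"ry":0,"rz":0,"fingers":-1},{"dx":0,"dy":0,"dz":0,"rx":0,"ry":0,"rz":0,"fingers":-1},{"dx":0,"dy":0,"dz":0,"rx":0,"ry":0,"rz":0,"fingers":-1}])

```text
clock: 13.35
tcp_pos: [0.5828, 0.1249, 0.079]
orientation: [0.0, 0.582, 0.813, 0.0]
wrist_force: [0.5, 0.2, 0.5]
finger_gap: 0.0854
```

Emit:
servo_tool(deltas=[{"dx":-14.2,"dy":-4.9,"dz":0,"rx":0,"ry":0,"rz":0,"fingers":-1},{"dx":0,"dy":0,"dz":50,"rx":0,"ry":0,"rz":0,"fingers":-1},{"dx":0,"dy":0,"dz":50,"rx":0,"ry":0,"rz":0,"fingers":-1},{"dx":0,"dy":0,"dz":50,"rx":0,"ry":0,"rz":0,"fingers":-1},{"dx":0,"dy":0,"dz":40,"rx":0,"ry":0,"rz":0,"fingers":-1},{"dx":0,"dy":0,"dz":0,"rx":0,"ry":0,"rz":0,"fingers":-1}])

```text
clock: 13.95
tcp_pos: [0.5711, 0.1202, 0.2762]
orientation: [0.005, 0.582, 0.813, 0.004]
wrist_force: [0.6, 0.6, -0.4]
finger_gap: 0.0853
```

```bash
python3 - <<'E'
from w import *
C={n:read_camera(n) for n in("side","scene")}
P=[(.5824,-.085,-.175),(.586,-.010,-.2),(.566,.119,.33)]
for q in P:
    out,G=getblanks(C,[q])
wrist("w3.png",P)
E
```

```text
[ 0.5822 -0.0799 -0.1985] 0.405 529
[ 0.5818 -0.0726 -0.1912] 0.19 529
[ 0.5839 -0.0807 -0.2771] 0.186 754
[ 0.5862 -0.0121 -0.2437] 0.455 575
[ 0.586  -0.0122 -0.2042] 0.179 575
[ 0.5873 -0.0123 -0.3283] 0.262 799
[0.5666 0.1203 0.3159] 0.188 563
[0.5662 0.1213 0.3407] 0.063 563
[0.5666 0.1203 0.3157] 0.117 653
t 14.05 tcp [0.569  0.12   0.2703] phi 1.8987 zax [ 0.003  0.    -1.   ] F [ 0.08  0.67 -0.79] M [-0.01 -0.01 -0.03] gap 0.0855 q [ 0.07  0.33 -0.01  1.23  0.    1.31]
```

View pics/w3.png

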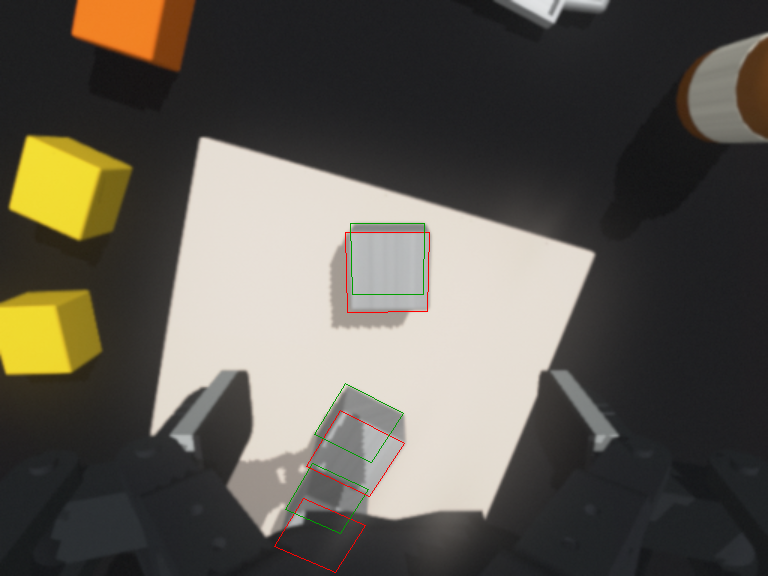

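Blank 3 sits at (388,272) as predicted, and the fits give (0.5665, 0.120). All three have slid about 65 mm; 1 is rough, 2 and 3 are polished. I now grasp blank 3.

Emit:
servo_tool(deltas=[{"dx":-2,"dy":0,"dz":-45,"rx":0,"ry":0,"rz":0,"fingers":-1},{"dx":0,"dy":0,"dz":-45,"rx":0,"ry":0,"rz":0,"fingers":-1},{"dx":0,"dy":0,"dz":-45,"rx":0,"ry":0,"rz":0,"fingers":-1},{"dx":0,"dy":0,"dz":-38,"rx":0,"ry":0,"rz":0,"fingers":-1},{"dx":0,"dy":0,"dz":-10,"rx":0,"ry":0,"rz":0,"fingers":-1},{"dx":0,"dy":0,"dz":0,"rx":0,"ry":0,"rz":0,"fingers":-1},{"dx":0,"dy":0,"dz":0,"rx":0,"ry":0,"rz":0,"fingers":-1}], newtons=50)

```text
clock: 14.8
tcp_pos: [0.567, 0.12, 0.0868]
orientation: [0.0, 0.582, 0.813, 0.0]
wrist_force: [-0.0, 0.3, 0.6]
finger_gap: 0.0853
```

Emit:
servo_tool(deltas=[{"dx":0,"dy":0,"dz":0,"rx":0,"ry":0,"rz":0,"fingers":1},{"dx":0,"dy":0,"dz":0,"rx":0,"ry":0,"rz":0,"fingers":1},{"dx":0,"dy":0,"dz":0,"rx":0,"ry":0,"rz":0,"fingers":1},{"dx":0,"dy":0,"dz":0,"rx":0,"ry":0,"rz":0,"fingers":1},{"dx":0,"dy":0,"dz":0,"rx":0,"ry":0,"rz":0,"fingers":1}], newtons=50)

```text
clock: 15.3
tcp_pos: [0.5676, 0.1201, 0.0878]
orientation: [0.001, 0.582, 0.813, 0.001]
wrist_force: [-0.6, 0.9, 5.7]
finger_gap: 0.0497
```

Emit:
servo_tool(deltas=[{"dx":0,"dy":0,"dz":10,"rx":0,"ry":0,"rz":0,"fingers":1},{"dx":0,"dy":0,"dz":35,"rx":0,"ry":0,"rz":0,"fingers":1},{"dx":-2,"dy":38,"dz":0,"rx":0,"ry":0,"rz":-0.07,"fingers":1},{"dx":-2,"dy":38,"dz":0,"rx":0,"ry":0,"rz":-0.07,"fingers":1},{"dx":-2,"dy":38,"dz":0,"rx":0,"ry":0,"rz":-0.07,"fingers":1},{"dx":-2,"dy":38,"dz":0,"rx":0,"ry":0,"rz":-0.07,"fingers":1},{"dx":-2,"dy":38,"dz":0,"rx":0,"ry":0,"rz":-0.07,"fingers":1},{"dx":-2,"dy":38,"dz":0,"rx":0,"ry":0,"rz":-0.07,"fingers":1}])

```text
clock: 16.1
tcp_pos: [0.5529, 0.3489, 0.1298]
orientation: [-0.0, 0.74, 0.673, -0.002]
wrist_force: [1.3, 0.0, -8.2]
finger_gap: 0.0498
```

Emit:
servo_tool(deltas=[{"dx":0,"dy":0,"dz":-20,"rx":0,"ry":0,"rz":0,"fingers":1},{"dx":0,"dy":0,"dz":0,"rx":0,"ry":0,"rz":0,"fingers":1},{"dx":0,"dy":0,"dz":0,"rx":0,"ry":0,"rz":0,"fingers":1}])

```text
clock: 16.4
tcp_pos: [0.5526, 0.347, 0.1093]
orientation: [-0.001, 0.739, 0.674, -0.003]
wrist_force: [-0.4, -0.3, -7.5]
finger_gap: 0.0496
```

```bash
python3 - <<'E'
from w import *
s,M=st();p=s["tcp_pos"]
wrist("w4.png",[(p[0],p[1],-.09,p[2]-.075,p[2]-.035)])
ims=[]
for n in("side","scene"):
    c=read_camera(n);im=cv2.resize(c["img"],(1024,768))
    q=np.int32(w2px(c,[[.554,.348,.02]])*2)[0];x,y=np.clip(q[0]-200,0,624),np.clip(q[1]-200,0,368)
    for t in((.493,-.314,-.087,.22,.11,.004),(.509,.352,-.087,.22,.08,.004)):
        k=np.int32(w2px(c,box(*t[:5],0,t[5]))*2+1);cv2.polylines(im,[k[4:]],True,(255,0,255),1)
    ims.append(im[y:y+400,x:x+400])
save("p4.png",np.hstack(ims))
E
```

```text
t 16.4 tcp [0.5526 0.347  0.1093] phi 1.479 zax [-0.005 -0.003 -1.   ] F [-0.38 -0.33 -7.52] M [-0.04 -0.06  0.01] gap 0.0496 q [ 0.44  0.58 -0.04  0.96 -0.    2.1 ]
t 16.4 tcp [0.5526 0.347  0.1093] phi 1.479 zax [-0.005 -0.003 -1.   ] F [-0.38 -0.33 -7.52] M [-0.04 -0.06  0.01] gap 0.0496 q [ 0.44  0.58 -0.04  0.96 -0.    2.1 ]
```

View pics/p4.png

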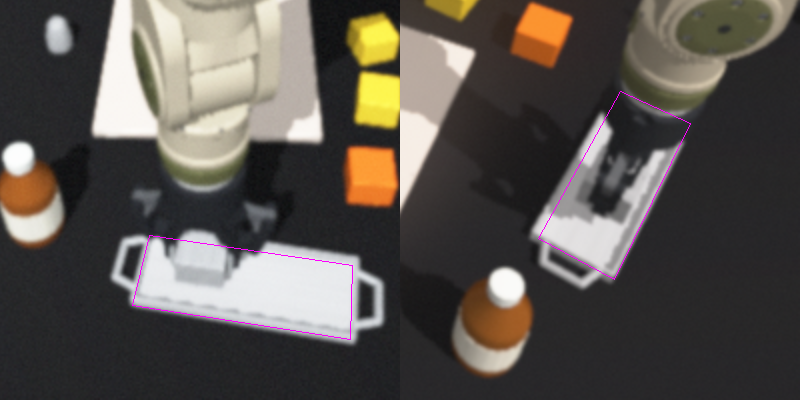

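The block (200,260 in the side crop) is held level over the far part of the handled tray, clear of the walls. Lowering gently.

Emit:
servo_tool(deltas=[{"dx":0,"dy":0,"dz":-15,"rx":0,"ry":0,"rz":0,"fingers":1},{"dx":0,"dy":0,"dz":-8,"rx":0,"ry":0,"rz":0,"fingers":1},{"dx":0,"dy":0,"dz":-3,"rx":0,"ry":0,"rz":0,"fingers":1},{"dx":0,"dy":0,"dz":-1.5,"rx":0,"ry":0,"rz":0,"fingers":1},{"dx":0,"dy":0,"dz":-1,"rx":0,"ry":0,"rz":0,"fingers":1},{"dx":0,"dy":0,"dz":0,"rx":0,"ry":0,"rz":0,"fingers":1}])

```text
clock: 17.15
tcp_pos: [0.5547, 0.348, 0.0828]
orientation: [0.0, 0.739, 0.674, 0.0]
wrist_force: [-0.1, 0.7, -9.3]
finger_gap: 0.0493
```

Emit:
servo_tool(deltas=[{"dx":0,"dy":0,"dz":-1,"rx":0,"ry":0,"rz":0,"fingers":1},{"dx":0,"dy":0,"dz":0,"rx":0,"ry":0,"rz":0,"fingers":1}])

```text
clock: 17.35
tcp_pos: [0.5545, 0.3481, 0.0816]
orientation: [0.0, 0.739, 0.674, 0.0]
wrist_force: [-0.6, 0.6, -7.9]
finger_gap: 0.0495
```

Emit:
servo_tool(deltas=[{"dx":0,"dy":0,"dz":-1,"rx":0,"ry":0,"rz":0,"fingers":1},{"dx":0,"dy":0,"dz":-0.5,"rx":0,"ry":0,"rz":0,"fingers":1},{"dx":0,"dy":0,"dz":0,"rx":0,"ry":0,"rz":0,"fingers":1}])

```text
clock: 17.65
tcp_pos: [0.5544, 0.348, 0.08]
orientation: [0.0, 0.739, 0.674, 0.0]
wrist_force: [0.4, -0.0, -8.2]
finger_gap: 0.0494
```

Emit:
servo_tool(deltas=[{"dx":0,"dy":0,"dz":-1,"rx":0,"ry":0,"rz":0,"fingers":1},{"dx":0,"dy":0,"dz":0,"rx":0,"ry":0,"rz":0,"fingers":1}])

```text
clock: 17.85
tcp_pos: [0.555, 0.3483, 0.0799]
orientation: [0.0, 0.739, 0.674, 0.001]
wrist_force: [-1.2, -0.2, -2.2]
finger_gap: 0.0493
```

Emit:
servo_tool(deltas=[{"dx":0,"dy":0,"dz":-0.7,"rx":0,"ry":0,"rz":0,"fingers":1},{"dx":0,"dy":0,"dz":0,"rx":0,"ry":0,"rz":0,"fingers":1},{"dx":0,"dy":0,"dz":0,"rx":0,"ry":0,"rz":0,"fingers":-0.5},{"dx":0,"dy":0,"dz":0,"rx":0,"ry":0,"rz":0,"fingers":-0.5},{"dx":0,"dy":0,"dz":0,"rx":0,"ry":0,"rz":0,"fingers":-0.5},{"dx":0,"dy":0,"dz":0,"rx":0,"ry":0,"rz":0,"fingers":-0.5}])

```text
clock: 18.45
tcp_pos: [0.5545, 0.348, 0.0781]
orientation: [0.0, 0.739, 0.674, 0.0]
wrist_force: [-0.3, 0.0, 0.1]
finger_gap: 0.0642
```

Emit:
servo_tool(deltas=[{"dx":0,"dy":0,"dz":20,"rx":0,"ry":0,"rz":0,"fingers":-0.5},{"dx":0,"dy":0,"dz":40,"rx":0,"ry":0,"rz":0,"fingers":-0.5},{"dx":0,"dy":0,"dz":40,"rx":0,"ry":0,"rz":0,"fingers":-1}])

```text
clock: 18.75
tcp_pos: [0.5537, 0.3477, 0.1781]
orientation: [-0.0, 0.739, 0.674, -0.001]
wrist_force: [0.8, 0.6, 0.3]
finger_gap: 0.0764
```

Emit:
servo_tool(deltas=[{"dx":4,"dy":-45,"dz":2,"rx":0,"ry":0,"rz":-0.0135,"fingers":-1},{"dx":4,"dy":-45,"dz":0,"rx":0,"ry":0,"rz":-0.0135,"fingers":-1},{"dx":4,"dy":-45,"dz":0,"rx":0,"ry":0,"rz":-0.0135,"fingers":-1},{"dx":4,"dy":-45,"dz":0,"rx":0,"ry":0,"rz":-0.0135,"fingers":-1},{"dx":4,"dy":-45,"dz":0,"rx":0,"ry":0,"rz":-0.0135,"fingers":-1},{"dx":4,"dy":-45,"dz":0,"rx":0,"ry":0,"rz":-0.0135,"fingers":-1},{"dx":4,"dy":-45,"dz":0,"rx":0,"ry":0,"rz":-0.0135,"fingers":-1},{"dx":4,"dy":-45,"dz":0,"rx":0,"ry":0,"rz":-0.0135,"fingers":-1}])

```text
clock: 19.55
tcp_pos: [0.5864, -0.0138, 0.1803]
orientation: [0.0, 0.774, 0.633, 0.0]
wrist_force: [1.0, -0.0, 0.0]
finger_gap: 0.0853
```

Emit:
servo_tool(deltas=[{"dx":0,"dy":0,"dz":0,"rx":0,"ry":0,"rz":0,"fingers":-1},{"dx":0,"dy":0,"dz":0,"rx":0,"ry":0,"rz":0,"fingers":-1},{"dx":0,"dy":0,"dz":0,"rx":0,"ry":0,"rz":0,"fingers":-1}])

```text
clock: 19.85
tcp_pos: [0.5862, -0.0112, 0.1801]
orientation: [-0.0, 0.774, 0.633, -0.0]
wrist_force: [-0.5, -0.4, -0.4]
finger_gap: 0.0853
```

```bash
python3 - <<'E'
from w import *
wrist("w5.png",[(.5825,-.081,-.18),(.5865,-.0115,-.2)])
E
```

```text
t 19.85 tcp [ 0.5862 -0.0112  0.1801] phi 1.3715 zax [-0.  0. -1.] F [-0.46 -0.39 -0.42] M [ 0.01 -0.02  0.03] gap 0.0853 q [-0.16  0.4  -0.14  1.03  0.    1.61]
```

View pics/w5.png

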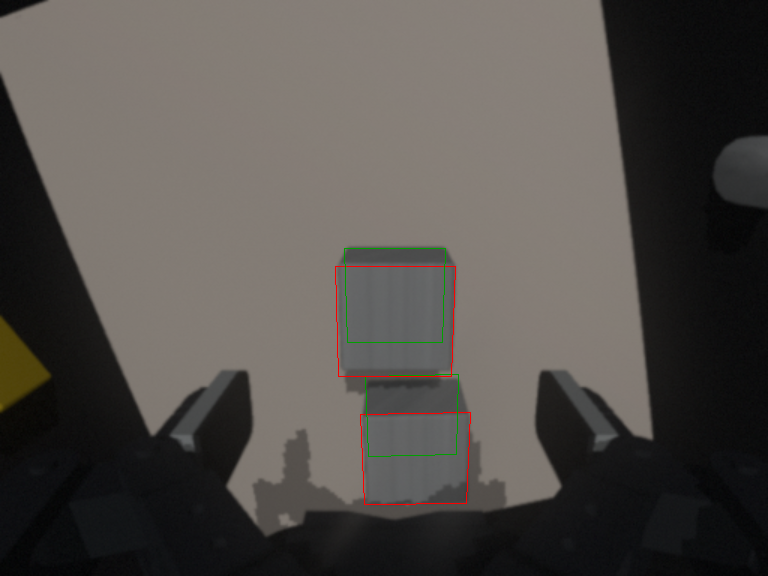

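Both remaining blanks match the prediction within 1–2 mm: blank 2 at (397,320) and blank 1 at (415,455). Grasping blank 2.

Emit:
servo_tool(deltas=[{"dx":0,"dy":0,"dz":-40,"rx":0,"ry":0,"rz":0,"fingers":-1},{"dx":0,"dy":0,"dz":-40,"rx":0,"ry":0,"rz":0,"fingers":-1},{"dx":0,"dy":0,"dz":-13,"rx":0,"ry":0,"rz":0,"fingers":-1},{"dx":0,"dy":0,"dz":0,"rx":0,"ry":0,"rz":0,"fingers":1},{"dx":0,"dy":0,"dz":0,"rx":0,"ry":0,"rz":0,"fingers":1},{"dx":0,"dy":0,"dz":0,"rx":0,"ry":0,"rz":0,"fingers":1},{"dx":0,"dy":0,"dz":0,"rx":0,"ry":0,"rz":0,"fingers":1},{"dx":0,"dy":0,"dz":0,"rx":0,"ry":0,"rz":0,"fingers":1}])

```text
clock: 20.7
tcp_pos: [0.5878, -0.0119, 0.0893]
orientation: [0.001, 0.774, 0.633, 0.002]
wrist_force: [-0.1, 1.9, 7.0]
finger_gap: 0.0495
```

Emit:
servo_tool(deltas=[{"dx":0,"dy":0,"dz":0,"rx":0,"ry":0,"rz":0,"fingers":1},{"dx":0,"dy":0,"dz":10,"rx":0,"ry":0,"rz":0,"fingers":1},{"dx":0,"dy":0,"dz":35,"rx":0,"ry":0,"rz":0,"fingers":1}])

```text
clock: 21.0
tcp_pos: [0.5821, -0.0116, 0.1281]
orientation: [-0.004, 0.774, 0.633, -0.004]
wrist_force: [-0.2, 0.3, -10.2]
finger_gap: 0.049
```

Emit:
servo_tool(deltas=[{"dx":-12,"dy":36,"dz":0,"rx":0,"ry":0,"rz":0.011,"fingers":1},{"dx":-12,"dy":36,"dz":0,"rx":0,"ry":0,"rz":0.011,"fingers":1},{"dx":-12,"dy":36,"dz":0,"rx":0,"ry":0,"rz":0.011,"fingers":1},{"dx":-12,"dy":37,"dz":0,"rx":0,"ry":0,"rz":0.011,"fingers":1},{"dx":-12,"dy":37,"dz":0,"rx":0,"ry":0,"rz":0.011,"fingers":1},{"dx":-12,"dy":37,"dz":0,"rx":0,"ry":0,"rz":0.011,"fingers":1},{"dx":-12,"dy":37,"dz":0,"rx":0,"ry":0,"rz":0.011,"fingers":1},{"dx":-12,"dy":37,"dz":0,"rx":0,"ry":0,"rz":0.011,"fingers":1}])

```text
clock: 21.8
tcp_pos: [0.4886, 0.2817, 0.1314]
orientation: [-0.0, 0.746, 0.666, -0.001]
wrist_force: [0.9, 0.2, -8.6]
finger_gap: 0.0496
```

Emit:
servo_tool(deltas=[{"dx":-12,"dy":37,"dz":0,"rx":0,"ry":0,"rz":0.011,"fingers":1},{"dx":-14,"dy":37,"dz":0,"rx":0,"ry":0,"rz":0.011,"fingers":1},{"dx":0,"dy":0,"dz":0,"rx":0,"ry":0,"rz":0,"fingers":1},{"dx":0,"dy":0,"dz":0,"rx":0,"ry":0,"rz":0,"fingers":1},{"dx":0,"dy":0,"dz":0,"rx":0,"ry":0,"rz":0,"fingers":1}])

```text
clock: 22.3
tcp_pos: [0.4639, 0.354, 0.1315]
orientation: [0.0, 0.738, 0.674, -0.001]
wrist_force: [0.5, -0.3, -9.1]
finger_gap: 0.0492
```

Emit:
servo_tool(deltas=[{"dx":0,"dy":2,"dz":-25,"rx":0,"ry":0,"rz":0,"fingers":1},{"dx":0,"dy":0,"dz":-15,"rx":0,"ry":0,"rz":0,"fingers":1},{"dx":0,"dy":0,"dz":-5,"rx":0,"ry":0,"rz":0,"fingers":1},{"dx":0,"dy":0,"dz":-2,"rx":0,"ry":0,"rz":0,"fingers":1},{"dx":0,"dy":0,"dz":-1,"rx":0,"ry":0,"rz":0,"fingers":1},{"dx":0,"dy":0,"dz":0,"rx":0,"ry":0,"rz":0,"fingers":1},{"dx":0,"dy":0,"dz":0,"rx":0,"ry":0,"rz":0,"fingers":1}])

```text
clock: 23.0
tcp_pos: [0.465, 0.3572, 0.0851]
orientation: [0.0, 0.738, 0.675, 0.001]
wrist_force: [-0.5, -0.2, -9.7]
finger_gap: 0.0494
```

Emit:
servo_tool(deltas=[{"dx":0,"dy":0,"dz":-1,"rx":0,"ry":0,"rz":0,"fingers":1},{"dx":0,"dy":0,"dz":-1,"rx":0,"ry":0,"rz":0,"fingers":1},{"dx":0,"dy":0,"dz":0,"rx":0,"ry":0,"rz":0,"fingers":1}])

```text
clock: 23.3
tcp_pos: [0.4643, 0.357, 0.0822]
orientation: [0.0, 0.738, 0.675, 0.0]
wrist_force: [-0.4, 0.3, -8.6]
finger_gap: 0.049
```

Emit:
servo_tool(deltas=[{"dx":0,"dy":0,"dz":-1,"rx":0,"ry":0,"rz":0,"fingers":1},{"dx":0,"dy":0,"dz":0,"rx":0,"ry":0,"rz":0,"fingers":1}])

```text
clock: 23.5
tcp_pos: [0.4645, 0.3571, 0.0814]
orientation: [0.0, 0.738, 0.675, 0.0]
wrist_force: [-0.7, 0.5, -6.6]
finger_gap: 0.0496
```

Emit:
servo_tool(deltas=[{"dx":0,"dy":0,"dz":-1,"rx":0,"ry":0,"rz":0,"fingers":1},{"dx":0,"dy":0,"dz":0,"rx":0,"ry":0,"rz":0,"fingers":1},{"dx":0,"dy":0,"dz":0,"rx":0,"ry":0,"rz":0,"fingers":1}])

```text
clock: 23.8
tcp_pos: [0.4651, 0.3574, 0.0813]
orientation: [0.0, 0.738, 0.675, 0.001]
wrist_force: [-2.3, 0.2, 2.4]
finger_gap: 0.0493
```

Emit:
servo_tool(deltas=[{"dx":0,"dy":0,"dz":0,"rx":0,"ry":0,"rz":0,"fingers":-0.5},{"dx":0,"dy":0,"dz":0,"rx":0,"ry":0,"rz":0,"fingers":-0.5},{"dx":0,"dy":0,"dz":0,"rx":0,"ry":0,"rz":0,"fingers":-0.5},{"dx":0,"dy":0,"dz":0,"rx":0,"ry":0,"rz":0,"fingers":-0.5},{"dx":0,"dy":0,"dz":20,"rx":0,"ry":0,"rz":0,"fingers":-0.5},{"dx":0,"dy":0,"dz":40,"rx":0,"ry":0,"rz":0,"fingers":-0.5},{"dx":0,"dy":0,"dz":40,"rx":0,"ry":0,"rz":0,"fingers":-1}])

```text
clock: 24.5
tcp_pos: [0.4638, 0.3566, 0.1804]
orientation: [-0.0, 0.738, 0.675, -0.001]
wrist_force: [1.8, 0.2, 0.7]
finger_gap: 0.0766
```

Emit:
servo_tool(deltas=[{"dx":12,"dy":-44,"dz":0,"rx":0,"ry":0,"rz":-0.009,"fingers":-1},{"dx":12,"dy":-44,"dz":0,"rx":0,"ry":0,"rz":-0.009,"fingers":-1},{"dx":12,"dy":-44,"dz":0,"rx":0,"ry":0,"rz":-0.009,"fingers":-1},{"dx":12,"dy":-44,"dz":0,"rx":0,"ry":0,"rz":-0.009,"fingers":-1},{"dx":12,"dy":-44,"dz":0,"rx":0,"ry":0,"rz":-0.009,"fingers":-1},{"dx":12,"dy":-44,"dz":0,"rx":0,"ry":0,"rz":-0.009,"fingers":-1},{"dx":12,"dy":-44,"dz":0,"rx":0,"ry":0,"rz":-0.009,"fingers":-1},{"dx":12,"dy":-44,"dz":0,"rx":0,"ry":0,"rz":-0.009,"fingers":-1}])

```text
clock: 25.3
tcp_pos: [0.5607, 0.0031, 0.1804]
orientation: [0.0, 0.762, 0.647, 0.0]
wrist_force: [0.9, 0.4, -0.6]
finger_gap: 0.0855
```

Emit:
servo_tool(deltas=[{"dx":11,"dy":-43,"dz":0,"rx":0,"ry":0,"rz":-0.009,"fingers":-1},{"dx":11,"dy":-43,"dz":0,"rx":0,"ry":0,"rz":-0.009,"fingers":-1},{"dx":0,"dy":0,"dz":0,"rx":0,"ry":0,"rz":0,"fingers":-1},{"dx":0,"dy":0,"dz":0,"rx":0,"ry":0,"rz":0,"fingers":-1},{"dx":0,"dy":0,"dz":0,"rx":0,"ry":0,"rz":0,"fingers":-1}])

```text
clock: 25.8
tcp_pos: [0.5819, -0.0802, 0.18]
orientation: [-0.001, 0.768, 0.641, -0.0]
wrist_force: [-0.8, 0.3, 0.3]
finger_gap: 0.0854
```

```bash
python3 - <<'E'
from w import *
wrist("w6.png",[(.5825,-.081,-.18)])
E
```

```text
t 25.8 tcp [ 0.5819 -0.0802  0.18  ] phi 1.3914 zax [-0.001  0.001 -1.   ] F [-0.81  0.29  0.31] M [ 0.    0.01 -0.04] gap 0.0854 q [-0.27  0.4  -0.14  1.03  0.    1.48]
```

View pics/w6.png

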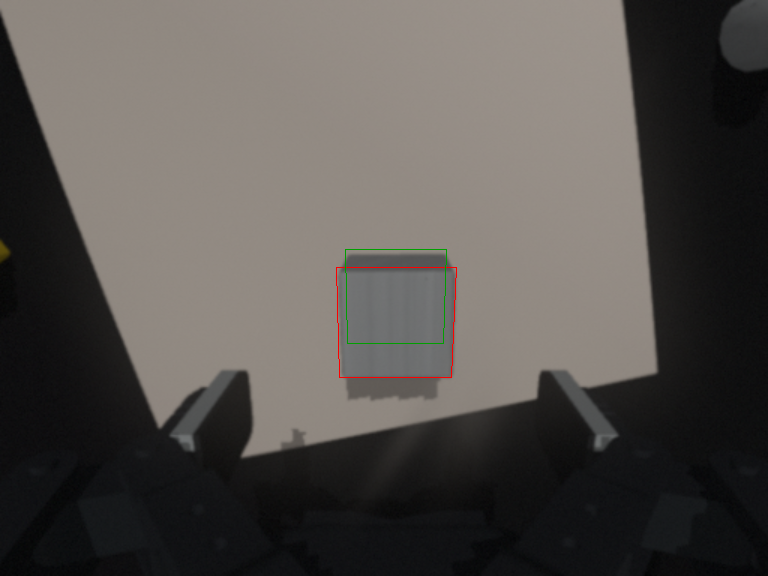

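Blank 1 at (397,322) is centred between the open jaws. Grasping it and carrying it to the plain tray.

Emit:
servo_tool(deltas=[{"dx":0,"dy":-1,"dz":-40,"rx":0,"ry":0,"rz":0,"fingers":-1},{"dx":0,"dy":0,"dz":-40,"rx":0,"ry":0,"rz":0,"fingers":-1},{"dx":0,"dy":0,"dz":-13,"rx":0,"ry":0,"rz":0,"fingers":-1},{"dx":0,"dy":0,"dz":0,"rx":0,"ry":0,"rz":0,"fingers":1},{"dx":0,"dy":0,"dz":0,"rx":0,"ry":0,"rz":0,"fingers":1},{"dx":0,"dy":0,"dz":0,"rx":0,"ry":0,"rz":0,"fingers":1},{"dx":0,"dy":0,"dz":0,"rx":0,"ry":0,"rz":0,"fingers":1},{"dx":0,"dy":0,"dz":0,"rx":0,"ry":0,"rz":0,"fingers":1}])

```text
clock: 26.65
tcp_pos: [0.5834, -0.0819, 0.0894]
orientation: [0.001, 0.768, 0.641, 0.001]
wrist_force: [-2.0, 2.8, 6.0]
finger_gap: 0.0496
```

Emit:
servo_tool(deltas=[{"dx":0,"dy":0,"dz":0,"rx":0,"ry":0,"rz":0,"fingers":1},{"dx":0,"dy":0,"dz":10,"rx":0,"ry":0,"rz":0,"fingers":1},{"dx":0,"dy":0,"dz":35,"rx":0,"ry":0,"rz":0,"fingers":1}])

```text
clock: 26.95
tcp_pos: [0.5787, -0.0812, 0.1285]
orientation: [-0.004, 0.768, 0.641, -0.003]
wrist_force: [0.0, 0.4, -8.8]
finger_gap: 0.0489
```

Emit:
servo_tool(deltas=[{"dx":-15,"dy":-39,"dz":0,"rx":0,"ry":0,"rz":0.015,"fingers":1},{"dx":-15,"dy":-39,"dz":0,"rx":0,"ry":0,"rz":0.015,"fingers":1},{"dx":-15,"dy":-39,"dz":0,"rx":0,"ry":0,"rz":0.015,"fingers":1},{"dx":-15,"dy":-39,"dz":0,"rx":0,"ry":0,"rz":0.015,"fingers":1},{"dx":-15,"dy":-39,"dz":0,"rx":0,"ry":0,"rz":0.015,"fingers":1},{"dx":-15,"dy":-38,"dz":0,"rx":0,"ry":0,"rz":0.015,"fingers":1},{"dx":0,"dy":0,"dz":0,"rx":0,"ry":0,"rz":0,"fingers":1},{"dx":0,"dy":0,"dz":0,"rx":0,"ry":0,"rz":0,"fingers":1}])

```text
clock: 27.75
tcp_pos: [0.4912, -0.316, 0.1317]
orientation: [-0.001, 0.739, 0.673, 0.0]
wrist_force: [0.1, 1.1, -9.4]
finger_gap: 0.0494
```

Emit:
servo_tool(deltas=[{"dx":0,"dy":0,"dz":0,"rx":0,"ry":0,"rz":0,"fingers":1}])

```text
clock: 27.85
tcp_pos: [0.4918, -0.3142, 0.1316]
orientation: [-0.001, 0.738, 0.675, 0.0]
wrist_force: [0.0, -0.1, -9.7]
finger_gap: 0.0489
```

Emit:
servo_tool(deltas=[{"dx":0,"dy":0,"dz":-25,"rx":0,"ry":0,"rz":0,"fingers":1},{"dx":0,"dy":0,"dz":-15,"rx":0,"ry":0,"rz":0,"fingers":1},{"dx":0,"dy":0,"dz":-5,"rx":0,"ry":0,"rz":0,"fingers":1},{"dx":0,"dy":0,"dz":-2,"rx":0,"ry":0,"rz":0,"fingers":1},{"dx":0,"dy":0,"dz":-1,"rx":0,"ry":0,"rz":0,"fingers":1},{"dx":0,"dy":0,"dz":-1,"rx":0,"ry":0,"rz":0,"fingers":1},{"dx":0,"dy":0,"dz":-1,"rx":0,"ry":0,"rz":0,"fingers":1},{"dx":0,"dy":0,"dz":0,"rx":0,"ry":0,"rz":0,"fingers":1}])

```text
clock: 28.65
tcp_pos: [0.4926, -0.3152, 0.0827]
orientation: [0.0, 0.738, 0.675, 0.0]
wrist_force: [0.5, 0.1, -10.1]
finger_gap: 0.0494
```

Emit:
servo_tool(deltas=[{"dx":0,"dy":0,"dz":-1,"rx":0,"ry":0,"rz":0,"fingers":1},{"dx":0,"dy":0,"dz":0,"rx":0,"ry":0,"rz":0,"fingers":1},{"dx":0,"dy":0,"dz":0,"rx":0,"ry":0,"rz":0,"fingers":1}])

```text
clock: 28.95
tcp_pos: [0.4926, -0.3152, 0.0815]
orientation: [0.0, 0.738, 0.675, 0.0]
wrist_force: [-0.3, 0.3, -8.0]
finger_gap: 0.0493
```

Emit:
servo_tool(deltas=[{"dx":0,"dy":0,"dz":-0.7,"rx":0,"ry":0,"rz":0,"fingers":1},{"dx":0,"dy":0,"dz":0,"rx":0,"ry":0,"rz":0,"fingers":1},{"dx":0,"dy":0,"dz":0,"rx":0,"ry":0,"rz":0,"fingers":1}])

```text
clock: 29.25
tcp_pos: [0.4926, -0.3152, 0.0814]
orientation: [0.001, 0.738, 0.675, -0.0]
wrist_force: [-3.8, 1.1, 2.3]
finger_gap: 0.0493
```

Emit:
servo_tool(deltas=[{"dx":0,"dy":0,"dz":0,"rx":0,"ry":0,"rz":0,"fingers":-0.5},{"dx":0,"dy":0,"dz":0,"rx":0,"ry":0,"rz":0,"fingers":-0.5},{"dx":0,"dy":0,"dz":0,"rx":0,"ry":0,"rz":0,"fingers":-0.5},{"dx":0,"dy":0,"dz":0,"rx":0,"ry":0,"rz":0,"fingers":-0.5},{"dx":0,"dy":0,"dz":20,"rx":0,"ry":0,"rz":0,"fingers":-0.5},{"dx":0,"dy":0,"dz":40,"rx":0,"ry":0,"rz":0,"fingers":-0.5},{"dx":0,"dy":0,"dz":45,"rx":0,"ry":0,"rz":0,"fingers":-1},{"dx":0,"dy":0,"dz":45,"rx":0,"ry":0,"rz":0,"fingers":-1}])

```text
clock: 30.05
tcp_pos: [0.4922, -0.3148, 0.2318]
orientation: [-0.0, 0.738, 0.675, -0.0]
wrist_force: [1.0, -0.3, -1.0]
finger_gap: 0.0855
```

Emit:
servo_tool(deltas=[{"dx":-30,"dy":-25,"dz":10,"rx":0,"ry":0,"rz":0,"fingers":-1},{"dx":-30,"dy":-25,"dz":10,"rx":0,"ry":0,"rz":0,"fingers":-1},{"dx":-30,"dy":-25,"dz":10,"rx":0,"ry":0,"rz":0,"fingers":-1},{"dx":-30,"dy":-25,"dz":10,"rx":0,"ry":0,"rz":0,"fingers":-1},{"dx":-30,"dy":-25,"dz":10,"rx":0,"ry":0,"rz":0,"fingers":-1},{"dx":-30,"dy":-25,"dz":10,"rx":0,"ry":0,"rz":0,"fingers":-1},{"dx":0,"dy":0,"dz":0,"rx":0,"ry":0,"rz":0,"fingers":-1},{"dx":0,"dy":0,"dz":0,"rx":0,"ry":0,"rz":0,"fingers":-1}])

```text
clock: 30.85
tcp_pos: [0.3117, -0.4657, 0.2907]
orientation: [0.0, 0.739, 0.674, 0.0]
wrist_force: [-0.4, 0.7, 0.4]
finger_gap: 0.0855
```

```bash
python3 - <<'E'
from fit import *
st();ims=[]
for n in("side","scene"):
    c=read_camera(n);im=cv2.resize(c["img"],(1024,768))
    for t in((.493,-.314,-.087,.22,.11,.004),(.509,.352,-.087,.22,.08,.004)):
        k=np.int32(w2px(c,box(*t[:5],0,t[5]))*2+1);cv2.polylines(im,[k[4:]],True,(255,0,255),1)
    for t in((.4926,-.3152,-.087),(.4645,.357,-.087),(.5545,.348,-.087)):
        k=np.int32(w2px(c,box(*t,.05,.05,.004,.044))*2+1);cv2.polylines(im,[k[4:]],True,(255,0,0),1);cv2.polylines(im,[k[:4]],True,(0,160,0),1)
    ims.append(im[220:720,340:740] if n=="side" else cv2.resize(im[200:700,140:1000],(400,233)))
b=np.zeros((500,400,3),np.uint8);b[:233]=ims[1]
save("p7.png",np.hstack([ims[0],b]))
E
```

```text
t 30.85 tcp [ 0.3117 -0.4657  0.2907] phi 1.4785 zax [ 0.001 -0.    -1.   ] F [-0.37  0.7   0.37] M [ 0.04  0.   -0.02] gap 0.0855 q [-1.12  0.29 -0.02  1.26  0.    0.54]
```

View pics/p7.png

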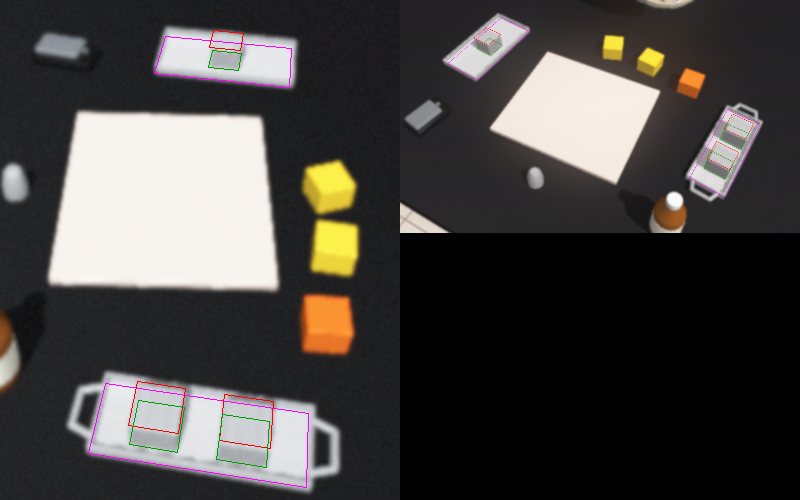

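The plate is empty. Two blanks stand flat in the handled tray, at (158,415) and (246,430), and one in the plain tray at (226,50). The bystanders are where they were, and the arm is clear.

```bash
python3 -c "
from workcell import job
print(job.hand_in())"
```

```text
the job is handed in; nothing more can be done
None
```

I slid all three blanks about 65 mm along the plate, then sorted them and handed the job in. The clock read about 31 s of the 72 s allowed.

| Blank (start position) | Force while pushed | Force when held | Verdict | Placed in |
|---|---|---|---|---|
| far right, beside the plain tray | about 5 N | about 4 N | rough | plain tray |
| middle | 1–2 N | about 0 N | polished | handled tray |
| left, nearest the handled tray | about 1.3 N | about 0 N | polished | handled tray |

- **Disagreement:** the two polished blanks read above the stated 1 N while moving. I relied on the held force dropping to about zero.
- **Placing:** each blank was lowered in steps of 0.5–1 mm until the wrist force showed it resting on the tray floor, then released.
- **Last check:** side and scene pictures show all three blanks standing flat in their trays at the expected outlines, and the plate empty. The bottle, mouse and objective look undisturbed, and the robot is touching nothing.

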